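# Put the bottles and the bench timer into their matching seats

## Robot

A 6-joint arm with a two-finger parallel gripper is mounted at the origin on a cart in front of the work surface, level with it; the furniture and walls round the work are solid. World frame = base frame: x ahead of the robot, y to its left, z up, the work surface at z = 0. Lengths are in m, angles in rad, forces in N, time in s.
With the tool pointing down it reaches from about 0.3 to 0.775 m from the base axis. Payload 14.6 kg.
Tool frame: the origin (TCP) lies at the centre of the arm's flange, where the gripper is bolted on; the fingertips stand 173 mm ahead of it and the grasp point (between the pads) lies 155 mm ahead of it; z points along the fingers, y is the line along which they close (so a half turn about z gives the same grasp; the last joint's range is limited). The gripper opens to 85 mm and grips with 20 to 120 N. Pads are 22 mm wide; open, the fingers measure 114 mm over their backs; the gripper's body (76 mm by 85 mm) begins 54 mm behind the grasp point. The pads swing forward as they close: fully open they stand 13 mm farther back than shut.
Start: joints at [1.071, 0.3, 1.521, -0, 1.321, -0.067], TCP at [0.231, 0.499, 0.405] pointing down, gripper open.
Joint ranges: [-3.03, 3.03], [-0.79, 2.21], [0.23, 2.52], [-1.04, 4.18], [0, 3.07], [-2.55, 2.55]. Speed limits (rad/s): [2.22, 2.22, 2.57, 3.14, 3.14, 3.14].

## Interface

Orientations are given as a 3x3 rotation matrix whose columns are the frame's x, y, z axes.
In Python, from bench import manip, imaging gives the robot as it stands. The module is installed in compiled form; this text tells all that it offers.
- The arm moves only by the tool play_rows, never from a script. Its arguments are lists of equal length, an entry for each row: "slide": the shift along the tool's x, y, z in fractions of the full range, 1 being 0.6 m, a list of three; "delta_rot": the turn, a rotation vector about the tool's x, y, z in fractions of the full range, 1 being 120 degrees, a list of three. A call has 1 to 8 rows; each row is the pose to reach, as a shift and turn from the pose commanded when the call began, along the tool's axes at that moment; what a row does not reach only later rows make up. A row lasts 1/8 s, in which the tool goes at most 62.5 mm and 10.7 degrees, less where a joint would pass 70% of its speed; a pose out of reach is approached as far as the arm can. A call with a gripper value outside its range is refused whole. "jaw" is the opening, from 0 (shut) to 1 (fully open), set as the call begins (left out, the last holds). The fingers move at their own pace and stop on an object; "grip_force" is the grip in N (left out, the last holds). Time passes only in rows, so rows that repeat a pose let the fingers close. It gives the time, the measured TCP pose, the force, the opening and the grip force at its end, in the units of the state.
- manip.state(): the state, without advancing time (a new reading comes with each control period).
- imaging.snapshot(name): name is "scene" or "top" or "wrist"; returns (picture, depth): 384x512x3 uint8, red, green, blue; 384x512 float32, m along the optical axis (not along the pixel's ray), 0 where there is no reading.
- imaging.camera_info(name): a dict with "fx", "fy", "cx", "cy" (pixels), "R" (3x3) and "t" (3): a world point X has camera coordinates R X + t; the wrist camera has in their place "mount" (4x4, takes a point from camera to tool coordinates, whose origin is the TCP and whose axes are the flange's). Camera axes: x right, y down, z forward; pixel columns grow to the right and rows downward; lengths in m; the calibration is good to about 2 mm. The wrist camera is an equidistant fisheye: a pixel r from the principal point sees the ray r / f radians off the axis. A picture is of the moment at which its call begins: read the wrist's pose just before it. camera_info takes no time and is no camera call.
- manip.finish_job(): hands the job in; it is judged then, once.
The state is a dict: "clock": time; "joints": joint angles; "dq": joint speeds; "tau": joint torques, N m; "position": TCP position; "tool_rot": TCP orientation; "force": force on the tool from outside, world axes, zero at the start; "wrist_torque": the same for the moment, N m; "finger_gap": finger opening in m; "grasp_force": force on a finger pad.
Only numpy, scipy, OpenCV 4.12 (cv2) and the standard library are available. Lean on these libraries where they do the work, as an engineer would, in place of code of your own. Each camera call takes 0.05 s, during which the arm holds its last target. There are 200 camera calls.

## Task

Put this bench in order: stand each of the three bottles upright in the round seat made for its size (the largest bottle in the largest seat, the middle one in the middle one, the smallest in the smallest), and lay the timer flat, buttons up, in the square tray. Never tip a bottle over, and leave the petri dish where it is.

Things in the scene. Friction and masses are not known exactly. Their poses are not given: they have to be found in the camera images.
- brown_bottle: Largest of three loose screw-cap bottles: brown body, 68 mm diameter up to a height of 94 mm, then a cap of 44 mm diameter up to 125 mm. Stands upright, about 0.24 kg. Origin: centre of its underside, z up.
- white_bottle: Middle one of three loose bottles: white body, 54 mm diameter up to a height of 79 mm, then a cap of 30 mm diameter up to 105 mm. Stands upright, about 0.11 kg. Origin: centre of its underside, z up.
- dropper_bottle: Smallest of three loose bottles: white body, 34 mm diameter up to a height of 52 mm, then a cap of 20 mm diameter up to 70 mm. Stands upright, about 0.03 kg. Origin: centre of its underside, z up.
- timer: Loose white bench timer, a flat nearly square box lying buttons up, 62 mm along its x, 66 mm along its y, 17 mm thick (19 mm over the buttons), about 0.07 kg. Origin: centre of its underside, z up.
- large_well: Fixed to the bench. Open round grey plastic seat like a shallow cup, 12 mm high, with a 3 mm floor (so the inside is 9 mm deep) and a 3 mm wall; inside diameter 82 mm, outside 88 mm: the seat for the largest bottle. Origin: centre of its underside, z up.
- medium_well: Fixed to the bench. Open round grey plastic seat like a shallow cup, 12 mm high, with a 3 mm floor (so the inside is 9 mm deep) and a 3 mm wall; inside diameter 66 mm, outside 72 mm: the seat for the middle bottle. Origin: centre of its underside, z up.
- small_well: Fixed to the bench. Open round grey plastic seat like a shallow cup, 12 mm high, with a 3 mm floor (so the inside is 9 mm deep) and a 3 mm wall; inside diameter 48 mm, outside 54 mm: the seat for the smallest bottle. Origin: centre of its underside, z up.
- square_tray: Fixed to the bench. Grey plastic tray for the timer: floor plate 3 mm thick, 82 mm along x, 86 mm along y, with four L-shaped corner walls 12 mm high in all, 3 mm thick, legs 20 mm long, sides open between them. Inside 76 mm (x) by 80 mm (y): the timer fits, edges parallel to the walls, at any quarter turn. Origin: centre of its underside, z up.
- dish: Loose petri dish lying flat, 63 mm diameter, 16 mm high; a bystander to be left where it is. Origin: centre of its underside, z up. Note for the arm: a fixed black tower unit 0.36 m tall stands to the left behind the work; its front face runs from about x 0.50, y 0.26 to x 0.60, y 0.11, and it reaches back from there.

How it is judged:
At the end, for the whole second after the job is handed in: Each bottle stands upright (0.1 rad) on the floor of the seat of its size, within 10 mm of the centre (largest: 11); the timer lies flat, buttons up, on the floor of the square tray, within 13 mm of its centre. Undersides under 6.5 mm above the bench; all at rest (horizontal distance between brown_bottle and large_well below 0.011 m and z of brown_bottle in the frame of large_well between 0 and 0.0065 m and angle between each of brown_bottle, white_bottle, dropper_bottle, timer's own z axis and vertical below 0.1 rad and linear speed of each of brown_bottle, white_bottle, dropper_bottle, timer below 0.02 m/s and angular speed of each of brown_bottle, white_bottle, dropper_bottle, timer below 0.2 rad/s and horizontal distance between white_bottle and medium_well below 0.01 m and z of white_bottle in the frame of medium_well between 0 and 0.0065 m and horizontal distance between dropper_bottle and small_well below 0.01 m and z of dropper_bottle in the frame of small_well between 0 and 0.0065 m and horizontal distance between timer and square_tray below 0.013 m and z of timer in the frame of square_tray between 0 and 0.0065 m); the robot touches nothing.
It fails at once if a bottle is tipped over (more than 0.6 rad) (angle between any of brown_bottle, white_bottle, dropper_bottle's own z axis and vertical above 0.6 rad).
It fails at once if the petri dish is moved by more than 25 mm (distance of dish from where it was at the start of the episode above 0.025 m).
It also fails if it takes over 115 s, if anything falls off the work surface, if the arm or the gripper's body presses on something with over 40 N, if the wrist force passes 120 N, or if a joint passes its speed limit or range.

## Working session

There is one attempt and no reset: what is moved stays moved. The work goes in short steps, Python scripts to look and compute and a tool call to move; the robot and the scene stay as the last step left them, time stands still between calls to the robot, and variables do not carry over. Pictures are saved under pics/ and viewed, at most 14 in all, crops included, and the job is handed in when it is done.

Besides the shell and the picture viewer there is one more tool, called after "Call:" in YAML: its name, and indented under it one key for each argument. play_rows: Moves the arm, as the interface text tells. Its arguments: {"type":"object","properties":{"slide":{"type":"array","items":{"type":"array","items":{"type":"number"}}},"delta_rot":{"type":"array","items":{"type":"array","items":{"type":"number"}}},"jaw":{"type":"number"},"grip_force":{"type":"number"}},"required":["slide","delta_rot"]}

```bash
mkdir -p pics
python3 - <<'E'
from bench import manip, imaging
import cv2, numpy as np
s=manip.state(); print(s['clock'],s['position'],np.round(s['tool_rot'],3).tolist(),s['finger_gap'])
for n in ['top','scene']:
    p,d=imaging.snapshot(n); cv2.imwrite(f'pics/{n}0.png',p[:,:,::-1]); np.save(f'{n}0.npy',d); c=imaging.camera_info(n); print(n,{k:np.round(v,4).tolist() for k,v in c.items()}, (d>0).mean())
print(imaging.camera_info('wrist'))
E
```

```text
0.0 [0.23067724 0.49924771 0.40410638] [[-0.908, 0.419, -0.001], [0.419, 0.908, -0.001], [0.0, -0.001, -1.0]] 0.08529881512730898
top {'fx': 370.6284, 'fy': 370.6284, 'cx': 258.4676, 'cy': 185.0334, 'R': [[-0.0278, -0.9992, -0.0275], [-0.9801, 0.0327, -0.1956], [0.1964, 0.0216, -0.9803]], 't': [-0.1203, 0.5689, 0.803]} 0.9960683186848959
scene {'fx': 396.9171, 'fy': 396.9171, 'cx': 256.4109, 'cy': 191.4897, 'R': [[-0.8349, -0.5504, -0.0088], [-0.4834, 0.7407, -0.4665], [0.2633, -0.3852, -0.8845]], 't': [0.3683, 0.3864, 0.9429]} 0.9960530598958334
{'fx': 297.3186396354542, 'fy': 297.3186396354542, 'cx': 253.20906226965994, 'cy': 200.81763849407488, 'mount': array([[-6.58872886e-04, -9.62273092e-01, -2.72084660e-01,
         6.82473984e-02],
       [ 9.99998960e-01, -2.84963502e-04, -1.41374927e-03,
         1.73974079e-04],
       [ 1.28287869e-03, -2.72085308e-01,  9.62272279e-01,
         3.13194140e-02],
       [ 0.00000000e+00,  0.00000000e+00,  0.00000000e+00,
         1.00000000e+00]])}
```

View pics/top0.png

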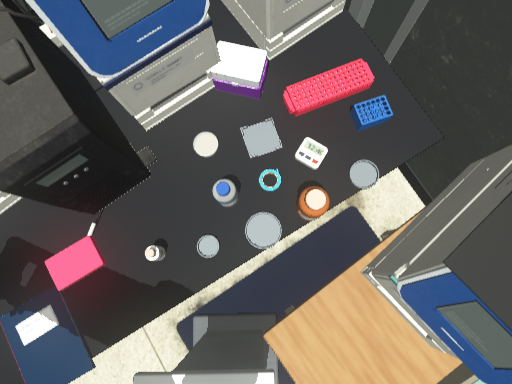

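View pics/scene0.png

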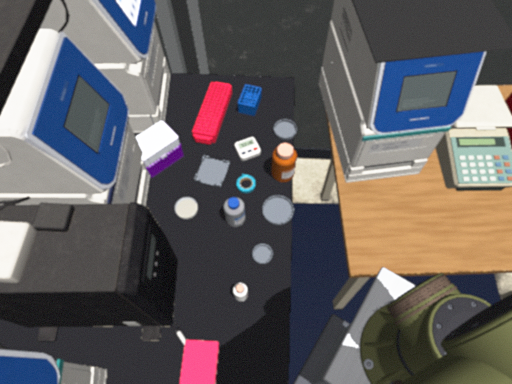

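Top view (pixels): large seat (263,230), small seat (207,246), medium seat (364,173), tray (261,138), white bottle with blue cap (224,190), brown (314,200), dropper (154,253), timer (311,152), dish (205,144). The cyan ring at (270,180) is a bystander.

```bash
cat > h.py <<'E'
import cv2, numpy as np
from bench import manip, imaging
def ray_plane(n,uv,z):
    c=imaging.camera_info(n); R=np.array(c['R']); t=np.array(c['t'])
    d=np.array([(uv[0]-c['cx'])/c['fx'],(uv[1]-c['cy'])/c['fy'],1.]); o=-R.T@t; w=R.T@d
    return o+w*(z-o[2])/w[2]
def proj(n,X):
    c=imaging.camera_info(n); q=np.array(c['R'])@X+c['t']; return np.array([c['fx']*q[0]/q[2]+c['cx'],c['fy']*q[1]/q[2]+c['cy']])
def heights(n,d):
    c=imaging.camera_info(n); R=np.array(c['R']); v,u=np.mgrid[:384,:512]
    P=np.stack([(u-c['cx'])/c['fx']*d,(v-c['cy'])/c['fy']*d,d],-1)-np.array(c['t'])
    return P@R
E
python3 - <<'E'
from h import *
S={'top':dict(large=(263,230,.012),small=(207,246,.012),medium=(364,173,.012),tray=(261,138,.003),white=(223,188,.105),brown=(315,196,.125),dropper=(152,250,.07),timer=(311,152,.017),dish=(205,144,.016),ring=(270,180,.01))}
d=np.load('top0.npy'); H=heights('top',d)
im=cv2.imread('pics/top0.png')
for k,(u,v,z) in S['top'].items():
    p=ray_plane('top',(u,v),z)
    print(k,np.round(p,3),'depthpt',np.round(H[v,u],3),'r',round(np.hypot(p[0],p[1]),3), 'scenepx',np.round(proj('scene',p)))
print('table z',np.round(np.median(H[200:215,160:180].reshape(-1,3),0),4))
t=cv2.resize(im[120:270,130:390],None,fx=3,fy=3,interpolation=cv2.INTER_CUBIC); cv2.imwrite('pics/topc.png',t)
E
```

```text
large [ 0.464 -0.144  0.012] depthpt [ 0.465 -0.144  0.001] r 0.486 scenepx [278. 209.]
small [ 0.431 -0.011  0.012] depthpt [ 0.431 -0.01   0.003] r 0.431 scenepx [262. 254.]
medium [ 0.595 -0.394  0.012] depthpt [ 0.596 -0.395  0.006] r 0.713 scenepx [285. 128.]
tray [ 0.696 -0.146  0.003] depthpt [ 0.696 -0.146  0.004] r 0.711 scenepx [212. 171.]
white [ 0.551 -0.061  0.105] depthpt [ 0.551 -0.061  0.104] r 0.554 scenepx [234. 202.]
brown [ 0.523 -0.257  0.125] depthpt [ 0.523 -0.257  0.125] r 0.583 scenepx [283. 149.]
dropper [0.423 0.102 0.07 ] depthpt [0.423 0.102 0.068] r 0.435 scenepx [239. 285.]
timer [ 0.651 -0.268  0.017] depthpt [ 0.651 -0.268  0.017] r 0.704 scenepx [247. 147.]
dish [ 0.681 -0.007  0.016] depthpt [ 0.682 -0.006  0.012] r 0.681 scenepx [186. 207.]
ring [ 0.585 -0.165  0.01 ] depthpt [ 0.588 -0.165 -0.001] r 0.608 scenepx [246. 183.]
table z [ 0.5282  0.083  -0.0013]
```

View pics/topc.png

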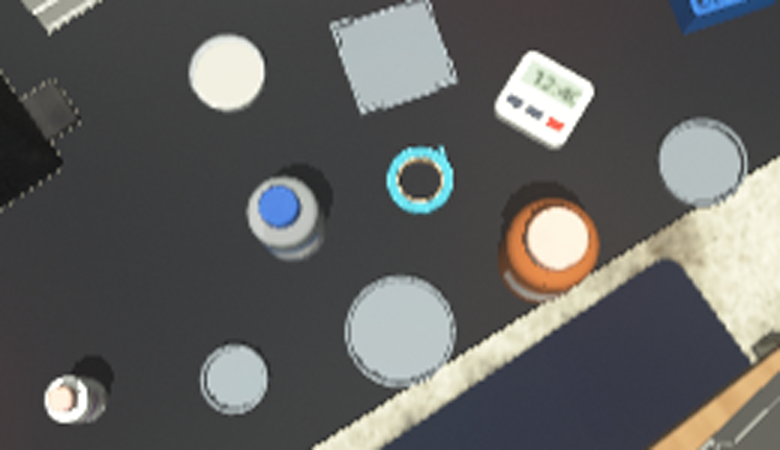

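```bash
cat > refine.py <<'E'
from h import *
im=cv2.imread('pics/top0.png'); H=heights('top',np.load('top0.npy')); hsv=cv2.cvtColor(im,cv2.COLOR_BGR2HSV)
def pts(mask,z):
    cs,_=cv2.findContours(mask.astype(np.uint8),cv2.RETR_EXTERNAL,cv2.CHAIN_APPROX_NONE); c=max(cs,key=cv2.contourArea)
    return np.array([ray_plane('top',p,z)[:2] for p in c[:,0].astype(float)],np.float32)
def win(x,y,r): return np.hypot(H[...,0]-x,H[...,1]-y)<r
for k,x,y,zt in [('brown',.523,-.257,.125),('white',.551,-.061,.105),('dropper',.423,.102,.07)]:
    m=win(x,y,.05)&(abs(H[...,2]-zt)<.008); q=pts(m,zt); e=cv2.fitEllipse(q*1000); print(k,np.round(e[0],1),np.round(e[1],1))
V=hsv[...,2]
for k,x,y,r in [('large',.464,-.144,.055),('small',.431,-.011,.04),('medium',.595,-.394,.048)]:
    q=pts(win(x,y,r)&(V>110)&(H[...,2]>-.02),.010); e=cv2.fitEllipse(q*1000); print(k,np.round(e[0],1),np.round(e[1],1))
for k,x,y,r,z,t in [('tray',.696,-.146,.065,.003,110),('timer',.651,-.268,.05,.015,0)]:
    m=win(x,y,r)&((V>t) if t else (H[...,2]>.008)); q=pts(m,z); e=cv2.minAreaRect(q*1000)
    b=cv2.boxPoints(e); ed=b[1]-b[0],b[2]-b[1]; print(k,np.round(e[0],1),[(round(float(np.hypot(*d)),1),round(float(np.degrees(np.arctan2(d[1],d[0]))),1)) for d in ed])
E
python3 refine.py
```

```text
brown [ 516.5 -257.2] [42.1 42.4]
white [549.5 -60.4] [28.  29.5]
dropper [416.9 105.8] [18.2 19.3]
large [ 463.4 -144.1] [85.2 91. ]
small [430.8 -11.9] [51.2 52.7]
medium [ 592.8 -394.6] [71.5 72.1]
tray [ 697.2 -146.1] [(86.6, -73.3), (87.1, 16.7)]
timer [ 648.9 -267.4] [(63.1, -33.1), (65.5, 56.9)]
```

Careful with the scale: shifts go in shares of 0.6 m and turns go in shares of 120 degrees. That gives: -33.4 cm / 60 = -0.5567, -27.9 cm / 60 = -0.465, 65.2 degrees / 120 = 0.5433.

Call:
play_rows:
  slide:
    - [-0.5567, -0.465, 0.1667]
    - [-0.5567, -0.465, 0.1667]
    - [-0.5567, -0.465, 0.1667]
    - [-0.5567, -0.465, 0.1667]
    - [-0.5567, -0.465, 0.1667]
    - [-0.5567, -0.465, 0.1667]
    - [-0.5567, -0.465, 0.1667]
    - [-0.5567, -0.465, 0.1667]
  delta_rot:
    - [0, 0, 0.5433]
    - [0, 0, 0.5433]
    - [0, 0, 0.5433]
    - [0, 0, 0.5433]
    - [0, 0, 0.5433]
    - [0, 0, 0.5433]
    - [0, 0, 0.5433]
    - [0, 0, 0.5433]
  jaw: 1
  grip_force: 25

```text
clock: 1.1
position: [0.4176, 0.1032, 0.3038]
tool_rot: [[0.004, 1.0, -0.002], [1.0, -0.004, -0.0], [-0.0, -0.002, -1.0]]
force: [-0.7, 0.8, -0.6]
finger_gap: 0.0854
grasp_force: 0.0
```

To row units: 0.2 cm / 60 = 0.0033.

Call:
play_rows:
  slide:
    - [0.0033, 0, 0]
    - [0.0033, 0, 0]
  delta_rot:
    - [0, 0, 0]
    - [0, 0, 0]

```text
clock: 1.35
position: [0.4165, 0.1091, 0.3049]
tool_rot: [[-0.002, 1.0, 0.0], [1.0, 0.002, 0.0], [0.0, 0.0, -1.0]]
force: [0.2, -0.1, -0.3]
finger_gap: 0.0857
grasp_force: 0.0
```

Run:
```python
from h import *
s=manip.state(); print(s['position'],s['joints'])
for n in ('wrist','scene'):
    p,_=imaging.snapshot(n); cv2.imwrite(f'pics/{n}1.png',p[:,:,::-1])
a=cv2.imread('pics/wrist1.png');b=cv2.imread('pics/scene1.png');cv2.imwrite('pics/c1.png',cv2.resize(np.hstack([a,b]),(800,300)))
```

```text
[0.41653023 0.10906688 0.30492726] [1.70972154e-01 1.54692422e-01 1.95294109e+00 1.31165657e-04
 1.03365923e+00 1.69171699e-01]
```

View pics/c1.png

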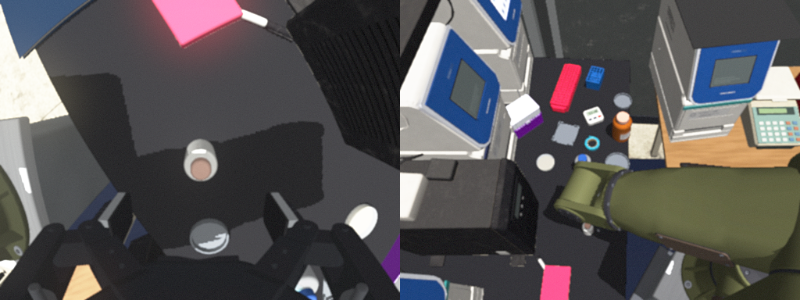

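Wrist panel: dropper cap at about (201,165) of the half-size picture, fingers left and right at (115,215) and (280,215); the small seat lies at (210,235).

```bash
cat >> h.py <<'E'
def wray(uv,z,s):
    c=imaging.camera_info('wrist'); M=np.array(c['mount']); a=np.array([uv[0]-c['cx'],uv[1]-c['cy']]); r=np.hypot(*a); th=r/c['fx']
    d=np.r_[np.sin(th)*a/max(r,1e-9),np.cos(th)]; R=np.array(s['tool_rot']); o=s['position']+R@M[:3,3]; w=R@M[:3,:3]@d
    return o+w*(z-o[2])/w[2]
E
python3 - <<'E'
from h import *
s=manip.state()
im=cv2.imread('pics/wrist1.png'); hsv=cv2.cvtColor(im,cv2.COLOR_BGR2HSV)
m=(hsv[...,1]>50)&(hsv[...,0]<20)&(hsv[...,2]>90); m[:190]=0;m[235:]=0;m[:,:230]=0;m[:,285:]=0
c=max(cv2.findContours(m.astype(np.uint8),0,1)[0],key=cv2.contourArea); q=np.array([wray(p,.07,s)[:2] for p in c[:,0].astype(float)],np.float32)*1000
print(cv2.fitEllipse(q)); 
print('smallwell',wray((268,302),.012,s))
E
```

```text
((419.7695617675781, 108.63530731201172), (17.70868682861328, 20.31889533996582), 4.2571821212768555)
smallwell [ 0.43298634 -0.00785486  0.012     ]
```

Call:
play_rows:
  slide:
    - [-0.0033, 0.0033, 0.05]
    - [-0.0033, 0.0033, 0.1]
    - [-0.0033, 0.0033, 0.1417]
    - [-0.0033, 0.0033, 0.175]
    - [-0.0033, 0.0033, 0.1917]
    - [-0.0033, 0.0033, 0.1917]
  delta_rot:
    - [0, 0, 0]
    - [0, 0, 0]
    - [0, 0, 0]
    - [0, 0, 0]
    - [0, 0, 0]
    - [0, 0, 0]

```text
clock: 2.2
position: [0.4188, 0.1063, 0.1896]
tool_rot: [[-0.001, 1.0, -0.001], [1.0, 0.001, -0.0], [-0.0, -0.001, -1.0]]
force: [-0.4, 0.3, 0.0]
finger_gap: 0.0853
grasp_force: 0.0
```

Call:
play_rows:
  slide:
    - [0, 0, 0]
    - [0, 0, 0]
    - [0, 0, 0]
    - [0, 0, 0]
    - [0, 0, 0]
    - [0, 0, 0]
  delta_rot:
    - [0, 0, 0]
    - [0, 0, 0]
    - [0, 0, 0]
    - [0, 0, 0]
    - [0, 0, 0]
    - [0, 0, 0]
  jaw: 0.3
  grip_force: 25

```text
clock: 2.95
position: [0.419, 0.1059, 0.1902]
tool_rot: [[0.0, 1.0, 0.001], [1.0, -0.0, 0.0], [0.0, 0.001, -1.0]]
force: [-1.6, -0.1, 5.8]
finger_gap: 0.0335
grasp_force: 24.3
```

Call:
play_rows:
  slide:
    - [0, 0, -0.05]
    - [0, 0, -0.1]
    - [-0.0667, 0.0083, -0.1]
    - [-0.1333, 0.0167, -0.1]
    - [-0.1967, 0.02, -0.1]
    - [-0.1967, 0.02, -0.1]
    - [-0.1967, 0.02, -0.1]
    - [-0.1967, 0.02, -0.1]
  delta_rot:
    - [0, 0, 0]
    - [0, 0, 0]
    - [0, 0, 0]
    - [0, 0, 0]
    - [0, 0, 0]
    - [0, 0, 0]
    - [0, 0, 0]
    - [0, 0, 0]

```text
clock: 3.95
position: [0.4308, -0.0113, 0.2497]
tool_rot: [[-0.001, 1.0, -0.0], [1.0, 0.001, 0.0], [0.0, -0.0, -1.0]]
force: [0.3, 0.1, -0.7]
finger_gap: 0.0331
grasp_force: 25.1
```

Run:
```python
from h import *
s=manip.state(); print(s['position'])
p,_=imaging.snapshot('wrist'); cv2.imwrite('pics/wrist2.png',p[:,:,::-1])
```

```text
[ 0.43082519 -0.01132671  0.24970514]
```

View pics/wrist2.png

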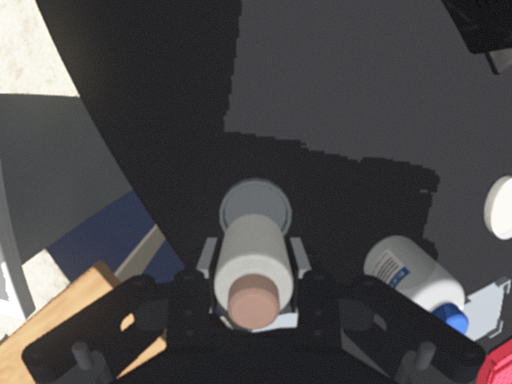

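Bottle hangs upright in the jaws: cap at (254,301), small seat behind it, rim extremes at (220,213), (292,213), top (256,180).

Run:
```python
from h import *
s=manip.state()
for uv in [(220,213),(292,213),(256,180)]: print(uv,wray(uv,.012,s))
print('cap',wray((254,301),.131,s))
```

```text
(220, 213) [ 0.40705193 -0.01043111  0.012     ]
(292, 213) [ 0.4599189  -0.01039332  0.012     ]
(256, 180) [0.43338281 0.01422554 0.012     ]
cap [ 0.43183267 -0.00402389  0.131     ]
```

To row units: 5.6 cm / 60 = 0.0933, 5.2 cm / 60 = 0.0867.

Call:
play_rows:
  slide:
    - [-0.0033, 0.0017, 0.025]
    - [-0.0033, 0.0017, 0.05]
    - [-0.0033, 0.0017, 0.075]
    - [-0.0033, 0.0017, 0.0867]
    - [-0.0033, 0.0017, 0.0933]
    - [-0.0033, 0.0017, 0.0933]
  delta_rot:
    - [0, 0, 0]
    - [0, 0, 0]
    - [0, 0, 0]
    - [0, 0, 0]
    - [0, 0, 0]
    - [0, 0, 0]

```text
clock: 4.75
position: [0.432, -0.0141, 0.1937]
tool_rot: [[-0.0, 1.0, 0.0], [1.0, 0.0, -0.0], [-0.0, 0.0, -1.0]]
force: [0.3, -0.2, 0.2]
finger_gap: 0.0333
grasp_force: 25.1
```

To row units: -12 cm / 60 = -0.2, -9 cm / 60 = -0.15.

Call:
play_rows:
  slide:
    - [0, 0, 0]
    - [0, 0, 0]
    - [0, 0, 0]
    - [0, 0, 0]
    - [0, 0, -0.05]
    - [0, 0, -0.1]
    - [0, 0, -0.15]
    - [0, 0, -0.2]
  delta_rot:
    - [0, 0, 0]
    - [0, 0, 0]
    - [0, 0, 0]
    - [0, 0, 0]
    - [0, 0, 0]
    - [0, 0, 0]
    - [0, 0, 0]
    - [0, 0, 0]
  jaw: 1

```text
clock: 5.75
position: [0.4317, -0.0141, 0.3147]
tool_rot: [[-0.0, 1.0, 0.0], [1.0, 0.0, -0.0], [-0.0, 0.0, -1.0]]
force: [0.5, 0.3, 0.3]
finger_gap: 0.0857
grasp_force: 0.0
```

To row units: 11.9 cm / 60 = 0.1983, -4.6 cm / 60 = -0.0767.

Call:
play_rows:
  slide:
    - [-0.025, 0.0667, 0]
    - [-0.05, 0.1333, 0]
    - [-0.0767, 0.1983, 0]
    - [-0.0767, 0.1983, 0]
    - [-0.0767, 0.1983, 0]
    - [-0.0767, 0.1983, 0]
  delta_rot:
    - [0, 0, 0]
    - [0, 0, 0]
    - [0, 0, 0]
    - [0, 0, 0]
    - [0, 0, 0]
    - [0, 0, 0]

```text
clock: 6.5
position: [0.5503, -0.0597, 0.3138]
tool_rot: [[-0.0, 1.0, -0.0], [1.0, 0.0, 0.0], [0.0, -0.0, -1.0]]
force: [0.2, -0.2, -0.4]
finger_gap: 0.0851
grasp_force: 0.0
```

Run:
```python
from h import *
s=manip.state(); print(s['position'])
p,_=imaging.snapshot('wrist'); im=p[:,:,::-1].copy(); hsv=cv2.cvtColor(im,cv2.COLOR_BGR2HSV)
cv2.imwrite('pics/wrist3.png',im)
m=(hsv[...,1]>120)&(abs(hsv[...,0].astype(int)-110)<12)&(hsv[...,2]>90)
for c in cv2.findContours(m.astype(np.uint8),0,1)[0]:
    if cv2.contourArea(c)>150:
        q=np.array([wray(p,.105,s)[:2] for p in c[:,0].astype(float)],np.float32)*1000; print(np.round(cv2.fitEllipse(q)[0:2],1),c[:,0].mean(0))
```

```text
[ 0.55028913 -0.05971812  0.31384732]
[[553.2 -57.8]
 [ 26.7  30.5]] [256.552 225.12 ]
```

To row units: 9.6 cm / 60 = 0.16, 8 cm / 60 = 0.1333.

Call:
play_rows:
  slide:
    - [0, 0.0017, 0.05]
    - [0, 0.0017, 0.1]
    - [0, 0.0017, 0.1333]
    - [0, 0.0017, 0.16]
    - [0, 0.0017, 0.16]
    - [0, 0.0017, 0.16]
  delta_rot:
    - [0, 0, 0]
    - [0, 0, 0]
    - [0, 0, 0]
    - [0, 0, 0]
    - [0, 0, 0]
    - [0, 0, 0]

```text
clock: 7.3
position: [0.5521, -0.0601, 0.2186]
tool_rot: [[-0.0, 1.0, 0.001], [1.0, 0.0, -0.0], [-0.0, 0.001, -1.0]]
force: [0.7, 0.0, -0.4]
finger_gap: 0.0855
grasp_force: 0.0
```

Call:
play_rows:
  slide:
    - [0, 0, 0]
    - [0, 0, 0]
    - [0, 0, 0]
    - [0, 0, 0]
    - [0, 0, 0]
  delta_rot:
    - [0, 0, 0]
    - [0, 0, 0]
    - [0, 0, 0]
    - [0, 0, 0]
    - [0, 0, 0]
  jaw: 0.5
  grip_force: 25

```text
clock: 7.92
position: [0.552, -0.0601, 0.2183]
tool_rot: [[-0.0, 1.0, 0.001], [1.0, 0.0, -0.0], [-0.0, 0.001, -1.0]]
force: [-0.4, -0.4, 6.0]
finger_gap: 0.0537
grasp_force: 25.6
```

To row units: -15.5 cm / 60 = -0.2583, -15 cm / 60 = -0.25.

Call:
play_rows:
  slide:
    - [0, 0, -0.05]
    - [0, 0, -0.1167]
    - [0, 0, -0.1833]
    - [0, 0, -0.25]
    - [-0.05, 0.0067, -0.2583]
    - [-0.1167, 0.015, -0.2583]
    - [-0.1833, 0.0233, -0.2583]
    - [-0.25, 0.0317, -0.2583]
  delta_rot:
    - [0, 0, 0]
    - [0, 0, 0]
    - [0, 0, 0]
    - [0, 0, 0]
    - [0, 0, 0]
    - [0, 0, 0]
    - [0, 0, 0]
    - [0, 0, 0]

```text
clock: 8.93
position: [0.5709, -0.2113, 0.3726]
tool_rot: [[-0.0, 1.0, -0.0], [1.0, 0.0, 0.0], [0.0, -0.0, -1.0]]
force: [0.3, -0.3, -0.5]
finger_gap: 0.0534
grasp_force: 27.1
```

To row units: -18.4 cm / 60 = -0.3067, -16 cm / 60 = -0.2667.

Call:
play_rows:
  slide:
    - [-0.0667, 0.0083, 0]
    - [-0.1333, 0.0167, 0]
    - [-0.2, 0.025, 0]
    - [-0.2667, 0.0333, 0]
    - [-0.3067, 0.0383, 0]
    - [-0.3067, 0.0383, 0]
    - [-0.3067, 0.0383, 0]
    - [-0.3067, 0.0383, 0]
  delta_rot:
    - [0, 0, 0]
    - [0, 0, 0]
    - [0, 0, 0]
    - [0, 0, 0]
    - [0, 0, 0]
    - [0, 0, 0]
    - [0, 0, 0]
    - [0, 0, 0]

```text
clock: 9.93
position: [0.5941, -0.3931, 0.3729]
tool_rot: [[-0.001, 1.0, 0.0], [1.0, 0.001, 0.0], [0.0, 0.0, -1.0]]
force: [1.0, 1.1, -0.6]
finger_gap: 0.053
grasp_force: 27.1
```

Run:
```python
from h import *
s=manip.state(); print(s['position'],s['finger_gap'])
p,_=imaging.snapshot('wrist'); cv2.imwrite('pics/wrist4.png',p[:,:,::-1])
```

```text
[ 0.59409317 -0.39311415  0.37293511] 0.05297198746549148
```

View pics/wrist4.png

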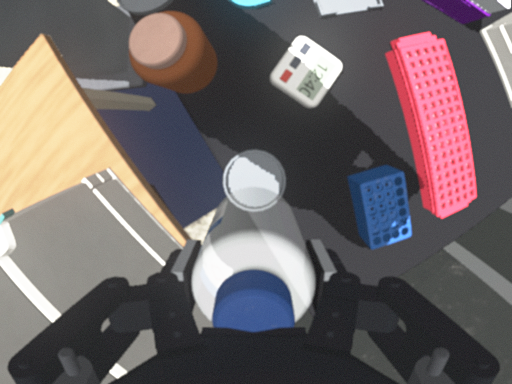

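White bottle held upright, cap at (254,300); medium seat extremes (223,180), (286,180), top (254,150).

Run:
```python
from h import *
s=manip.state()
for uv in [(223,180),(286,180),(254,150),(254,209)]: print(uv,wray(uv,.012,s))
```

```text
(223, 180) [ 0.56028274 -0.39353452  0.012     ]
(286, 180) [ 0.63188078 -0.39348393  0.012     ]
(254, 150) [ 0.59547429 -0.359469    0.012     ]
(254, 209) [ 0.59553744 -0.42799554  0.012     ]
```

To row units: 15 cm / 60 = 0.25, 14.2 cm / 60 = 0.2367.

Call:
play_rows:
  slide:
    - [-0.0033, 0, 0.05]
    - [-0.0033, 0, 0.1083]
    - [-0.0033, 0, 0.1667]
    - [-0.0033, 0, 0.2083]
    - [-0.0033, 0, 0.2367]
    - [-0.0033, 0, 0.25]
    - [-0.0033, 0, 0.25]
    - [-0.0033, 0, 0.25]
  delta_rot:
    - [0, 0, 0]
    - [0, 0, 0]
    - [0, 0, 0]
    - [0, 0, 0]
    - [0, 0, 0]
    - [0, 0, 0]
    - [0, 0, 0]
    - [0, 0, 0]

```text
clock: 10.98
position: [0.5941, -0.3962, 0.2239]
tool_rot: [[0.0, 1.0, 0.001], [1.0, -0.0, -0.001], [-0.001, 0.001, -1.0]]
force: [-0.1, -0.2, -0.7]
finger_gap: 0.0535
grasp_force: 27.1
```

To row units: -15 cm / 60 = -0.25, -11 cm / 60 = -0.1833.

Call:
play_rows:
  slide:
    - [0, 0, 0]
    - [0, 0, 0]
    - [0, 0, 0]
    - [0, 0, 0]
    - [0, 0, -0.05]
    - [0, 0, -0.1167]
    - [0, 0, -0.1833]
    - [0, 0, -0.25]
  delta_rot:
    - [0, 0, 0]
    - [0, 0, 0]
    - [0, 0, 0]
    - [0, 0, 0]
    - [0, 0, 0]
    - [0, 0, 0]
    - [0, 0, 0]
    - [0, 0, 0]
  jaw: 1

```text
clock: 11.98
position: [0.5938, -0.396, 0.374]
tool_rot: [[-0.0, 1.0, -0.0], [1.0, 0.0, 0.0], [0.0, -0.0, -1.0]]
force: [0.3, 0.1, -0.2]
finger_gap: 0.0851
grasp_force: 0.0
```

To row units: 14 cm / 60 = 0.2333, 12 cm / 60 = 0.2.

Call:
play_rows:
  slide:
    - [0.0667, -0.0333, 0]
    - [0.1333, -0.0667, 0.0167]
    - [0.2, -0.1, 0.0417]
    - [0.2333, -0.1267, 0.0667]
    - [0.2333, -0.1267, 0.0667]
    - [0.2333, -0.1267, 0.0667]
    - [0.2333, -0.1267, 0.0667]
  delta_rot:
    - [0, 0, 0]
    - [0, 0, 0]
    - [0, 0, 0]
    - [0, 0, 0]
    - [0, 0, 0]
    - [0, 0, 0]
    - [0, 0, 0]

```text
clock: 12.85
position: [0.5182, -0.2567, 0.3331]
tool_rot: [[0.0, 1.0, 0.001], [1.0, -0.0, -0.001], [-0.001, 0.001, -1.0]]
force: [0.3, -0.2, -0.1]
finger_gap: 0.0854
grasp_force: 0.0
```

Run:
```python
from h import *
s=manip.state(); print(s['position'])
p,_=imaging.snapshot('wrist'); cv2.imwrite('pics/wrist5.png',p[:,:,::-1])
```

```text
[ 0.51823507 -0.25673835  0.33308626]
```

View pics/wrist5.png

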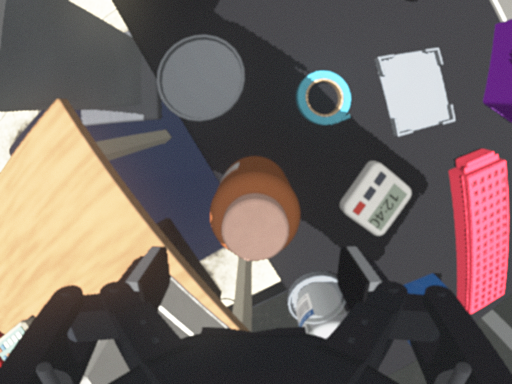

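Wrist view: brown cap at (255,228), centred between the jaws (150 and 355); the large seat is at (200,77), timer (376,198), tray (416,92). I'll check the wooden desk's height and place before descending.

Run:
```python
from h import *
H=heights('top',np.load('top0.npy'))
for v,u in [(320,290),(300,320),(280,345),(255,320),(240,340),(225,325),(222,300)]: print(u,v,np.round(H[v,u],3))
s=manip.state(); im=cv2.imread('pics/wrist5.png'); hsv=cv2.cvtColor(im,cv2.COLOR_BGR2HSV)
for uv in [(223,228),(288,228),(255,196),(255,258)]: print(uv,wray(uv,.125,s))
for uv in [(157,78),(245,78),(200,121),(200,35)]: print(uv,wray(uv,.012,s))
```

```text
290 320 [ 0.241 -0.205 -0.113]
320 300 [ 0.288 -0.285 -0.113]
345 280 [ 0.337 -0.354 -0.112]
320 255 [ 0.408 -0.392 -0.853]
340 240 [ 0.474 -0.491 -0.863]
325 225 [ 0.546 -0.425 -0.86 ]
300 222 [ 0.482 -0.234 -0.002]
(223, 228) [ 0.49962193 -0.25606957  0.125     ]
(288, 228) [ 0.54112999 -0.25612796  0.125     ]
(255, 196) [ 0.52002704 -0.23497076  0.125     ]
(255, 258) [ 0.52006422 -0.27741367  0.125     ]
(157, 78) [ 0.42380522 -0.14383328  0.012     ]
(245, 78) [ 0.51111511 -0.1481939   0.012     ]
(200, 121) [ 0.46716764 -0.18947349  0.012     ]
(200, 35) [ 0.46727779 -0.10255492  0.012     ]
```

To row units: 9.8 cm / 60 = 0.1633, 9 cm / 60 = 0.15.

Call:
play_rows:
  slide:
    - [0, 0, 0.05]
    - [0, 0, 0.0833]
    - [0, 0, 0.1167]
    - [0, 0, 0.15]
    - [0, 0, 0.1633]
    - [0, 0, 0.1633]
  delta_rot:
    - [0, 0, 0]
    - [0, 0, 0]
    - [0, 0, 0]
    - [0, 0, 0]
    - [0, 0, 0]
    - [0, 0, 0]

```text
clock: 13.65
position: [0.518, -0.2563, 0.2346]
tool_rot: [[0.0, 1.0, -0.0], [1.0, -0.0, 0.0], [0.0, -0.0, -1.0]]
force: [0.4, -0.2, 0.9]
finger_gap: 0.0855
grasp_force: 0.0
```

Call:
play_rows:
  slide:
    - [0, 0, 0]
    - [0, 0, 0]
    - [0, 0, 0]
    - [0, 0, 0]
    - [0, 0, 0]
  delta_rot:
    - [0, 0, 0]
    - [0, 0, 0]
    - [0, 0, 0]
    - [0, 0, 0]
    - [0, 0, 0]
  jaw: 0.6
  grip_force: 35

```text
clock: 14.28
position: [0.5182, -0.2562, 0.2358]
tool_rot: [[-0.0, 1.0, 0.002], [1.0, 0.0, -0.001], [-0.001, 0.002, -1.0]]
force: [0.6, 0.0, 6.1]
finger_gap: 0.067
grasp_force: 38.9
```

To row units: 11.1 cm / 60 = 0.185, 8.5 cm / 60 = 0.1417.

Call:
play_rows:
  slide:
    - [0, 0, -0.0333]
    - [0, 0, -0.0667]
    - [0.0417, -0.0167, -0.0667]
    - [0.0917, -0.0417, -0.0667]
    - [0.1417, -0.0667, -0.0667]
    - [0.185, -0.0883, -0.0667]
    - [0.185, -0.0883, -0.0667]
    - [0.185, -0.0883, -0.0667]
  delta_rot:
    - [0, 0, 0]
    - [0, 0, 0]
    - [0, 0, 0]
    - [0, 0, 0]
    - [0, 0, 0]
    - [0, 0, 0]
    - [0, 0, 0]
    - [0, 0, 0]

```text
clock: 15.28
position: [0.4651, -0.1454, 0.2749]
tool_rot: [[-0.0, 1.0, 0.0], [1.0, 0.0, -0.0], [-0.0, 0.0, -1.0]]
force: [0.2, -0.7, -1.5]
finger_gap: 0.067
grasp_force: 40.8
```

To row units: 3.6 cm / 60 = 0.06, 3 cm / 60 = 0.05.

Call:
play_rows:
  slide:
    - [0, 0, 0.02]
    - [0, 0, 0.0367]
    - [0, 0, 0.05]
    - [0, 0, 0.06]
    - [0, 0, 0.06]
    - [0, 0, 0.06]
  delta_rot:
    - [0, 0, 0]
    - [0, 0, 0]
    - [0, 0, 0]
    - [0, 0, 0]
    - [0, 0, 0]
    - [0, 0, 0]

```text
clock: 16.02
position: [0.4649, -0.1451, 0.2386]
tool_rot: [[-0.0, 1.0, -0.0], [1.0, 0.0, 0.0], [0.0, -0.0, -1.0]]
force: [-0.0, -0.1, -2.2]
finger_gap: 0.0669
grasp_force: 41.0
```

To row units: -12 cm / 60 = -0.2, -9 cm / 60 = -0.15.

Call:
play_rows:
  slide:
    - [0, 0, 0]
    - [0, 0, 0]
    - [0, 0, 0]
    - [0, 0, 0]
    - [0, 0, -0.05]
    - [0, 0, -0.1]
    - [0, 0, -0.15]
    - [0, 0, -0.2]
  delta_rot:
    - [0, 0, 0]
    - [0, 0, 0]
    - [0, 0, 0]
    - [0, 0, 0]
    - [0, 0, 0]
    - [0, 0, 0]
    - [0, 0, 0]
    - [0, 0, 0]
  jaw: 1

```text
clock: 17.02
position: [0.4648, -0.145, 0.3597]
tool_rot: [[-0.0, 1.0, 0.0], [1.0, 0.0, -0.0], [-0.0, 0.0, -1.0]]
force: [0.7, -0.1, -0.2]
finger_gap: 0.0851
grasp_force: 0.0
```

To row units: 18.5 cm / 60 = 0.3083, -12.1 cm / 60 = -0.2017, 33 degrees / 120 = 0.275.

Call:
play_rows:
  slide:
    - [-0.05, 0.0833, 0]
    - [-0.1, 0.1667, 0.0333]
    - [-0.15, 0.2333, 0.0667]
    - [-0.2017, 0.3083, 0.1333]
    - [-0.2017, 0.3083, 0.1833]
    - [-0.2017, 0.3083, 0.1833]
    - [-0.2017, 0.3083, 0.1833]
    - [-0.2017, 0.3083, 0.1833]
  delta_rot:
    - [0, 0, 0.0833]
    - [0, 0, 0.1667]
    - [0, 0, 0.25]
    - [0, 0, 0.275]
    - [0, 0, 0.275]
    - [0, 0, 0.275]
    - [0, 0, 0.275]
    - [0, 0, 0.275]

```text
clock: 18.02
position: [0.6499, -0.2659, 0.2512]
tool_rot: [[0.544, 0.839, 0.003], [0.839, -0.544, -0.001], [0.0, 0.003, -1.0]]
force: [-0.0, -0.2, -0.9]
finger_gap: 0.0853
grasp_force: 0.0
```

Run:
```python
from h import *
s=manip.state(); print(s['position'])
p,_=imaging.snapshot('wrist'); im=p[:,:,::-1].copy(); hsv=cv2.cvtColor(im,cv2.COLOR_BGR2HSV)
m=(hsv[...,2]>110)
a=im.copy()
for c in cv2.findContours(m.astype(np.uint8),0,1)[0]:
    if cv2.contourArea(c)>600:
        q=np.array([wray(p,.014,s)[:2] for p in c[:,0].astype(float)],np.float32)*1000; e=cv2.minAreaRect(q); b=cv2.boxPoints(e); d=b[1]-b[0]
        if max(e[1])<120: print(c[:,0].mean(0).round(),np.round(e[0],1),np.round(e[1],1),np.degrees(np.arctan2(d[1],d[0])).round(1),np.hypot(*d).round(1))
p2,_=imaging.snapshot('top'); cv2.imwrite('pics/c6.png',cv2.resize(np.hstack([im,p2[:,:,::-1]]),(800,300)))
```

```text
[ 0.6499348  -0.26588045  0.25120821]
[257. 213.] [ 653.4 -268.8] [69.4 62.6] -33.0 62.6
[115. 148.] [ 589.9 -165.6] [53.2 54.2] -0.7 54.2
[209.  49.] [ 697.6 -147.7] [80.9 87.5] -71.8 87.5
```

View pics/c6.png

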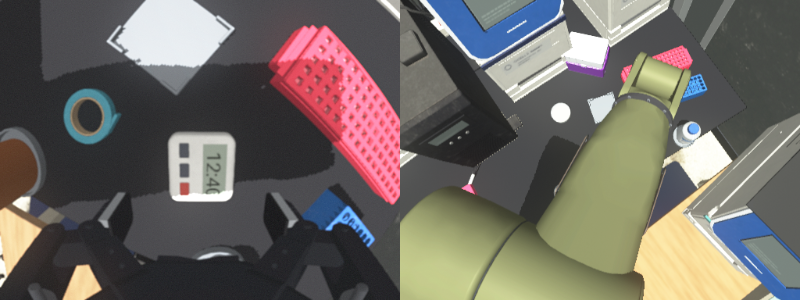

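Wrist panel: timer at (201,165), centred between jaws (115, 280) and aligned; the blue rack at (340,215) is near the right finger, so I check the clearance.

Run:
```python
from h import *
H=heights('top',np.load('top0.npy')); a=np.array([.839,-.544]); n=np.array([.544,.839])
q=(H[...,:2]-[.651,-.2665]); A=q@a; B=q@n
m=(H[...,2]>.012)&(H[...,2]<.2)&(abs(A)<.13)&(abs(B)<.045)
for lo in np.arange(-.13,.13,.01):
    k=m&(A>=lo)&(A<lo+.01)
    if k.sum(): print(round(lo,2),k.sum(),H[...,2][k].max().round(3),B[k].min().round(3),B[k].max().round(3))
```

```text
-0.13 38 0.116 -0.045 0.037
-0.12 39 0.124 -0.045 0.035
-0.11 22 0.103 -0.044 0.032
-0.1 14 0.1 -0.045 0.043
-0.09 5 0.015 0.033 0.043
-0.04 7 0.016 -0.027 0.023
-0.03 109 0.019 -0.035 0.03
-0.02 101 0.02 -0.034 0.031
-0.01 107 0.02 -0.034 0.031
-0.0 100 0.02 -0.035 0.03
0.01 102 0.02 -0.034 0.031
0.02 97 0.02 -0.035 0.03
0.03 2 0.015 -0.01 -0.004
0.11 12 0.038 0.04 0.045
0.12 31 0.042 0.032 0.045
```

Call:
play_rows:
  slide:
    - [0, 0.0017, 0.0417]
    - [0, 0.0017, 0.075]
    - [0, 0.0017, 0.1]
    - [0, 0.0017, 0.1167]
    - [0, 0.0017, 0.1233]
    - [0, 0.0017, 0.1233]
  delta_rot:
    - [0, 0, 0]
    - [0, 0, 0]
    - [0, 0, 0]
    - [0, 0, 0]
    - [0, 0, 0]
    - [0, 0, 0]

```text
clock: 18.88
position: [0.6508, -0.2666, 0.1749]
tool_rot: [[0.545, 0.839, 0.0], [0.839, -0.545, -0.0], [0.0, 0.0, -1.0]]
force: [0.2, -0.1, -0.2]
finger_gap: 0.0858
grasp_force: 0.0
```

Call:
play_rows:
  slide:
    - [0, 0, 0]
    - [0, 0, 0]
    - [0, 0, 0]
    - [0, 0, 0]
    - [0, 0, 0]
  delta_rot:
    - [0, 0, 0]
    - [0, 0, 0]
    - [0, 0, 0]
    - [0, 0, 0]
    - [0, 0, 0]
  jaw: 0.55
  grip_force: 25

```text
clock: 19.5
position: [0.6509, -0.2667, 0.1755]
tool_rot: [[0.545, 0.839, 0.001], [0.839, -0.545, -0.0], [0.0, 0.001, -1.0]]
force: [-0.2, -0.4, 6.0]
finger_gap: 0.0612
grasp_force: 28.0
```

To row units: 12.8 cm / 60 = 0.2133, 9 cm / 60 = 0.15, 40 degrees / 120 = 0.3333.

Call:
play_rows:
  slide:
    - [0, 0, -0.0417]
    - [0, 0, -0.0833]
    - [0.05, -0.01, -0.0833]
    - [0.1, -0.02, -0.0833]
    - [0.15, -0.0317, -0.0833]
    - [0.2133, -0.045, -0.0833]
    - [0.2133, -0.045, -0.0833]
    - [0.2133, -0.045, -0.0833]
  delta_rot:
    - [0, 0, 0]
    - [0, 0, 0]
    - [0, 0, 0.075]
    - [0, 0, 0.15]
    - [0, 0, 0.225]
    - [0, 0, 0.3]
    - [0, 0, 0.3333]
    - [0, 0, 0.3333]

```text
clock: 20.5
position: [0.6978, -0.1442, 0.2244]
tool_rot: [[0.956, 0.293, -0.001], [0.293, -0.956, 0.0], [-0.0, -0.0, -1.0]]
force: [-0.6, 0.0, -0.1]
finger_gap: 0.0608
grasp_force: 27.7
```

Run:
```python
from h import *
p,_=imaging.snapshot('wrist'); s=manip.state(); print(s['position'],np.round(s['tool_rot'],3).tolist(),s['finger_gap'])
cv2.imwrite('pics/wrist7.png',p[:,:,::-1])
```

```text
[ 0.69767409 -0.1446461   0.22441785] [[0.956, 0.294, -0.001], [0.294, -0.956, 0.0], [-0.0, -0.0, -1.0]] 0.06109672695941117
```

View pics/wrist7.png

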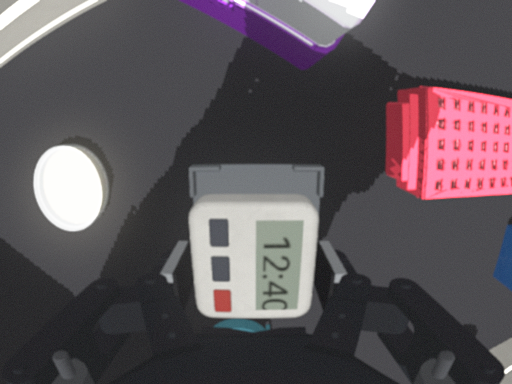

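Timer held level and aligned at (254,255); the tray's far wall runs (190,166)–(324,166).

Run:
```python
from h import *
s=manip.state(); R=np.array(s['tool_rot'])
for uv,z in [((190,166),.012),((324,166),.012),((192,200),.066),((316,200),.066),((197,316),.066),((309,316),.066)]: print(uv,np.round(R.T@(wray(uv,z,s)-s['position']),4)[:2])
```

```text
(190, 166) [ 0.041  -0.0389]
(324, 166) [0.041  0.0449]
(192, 200) [ 0.0341 -0.0271]
(316, 200) [0.0341 0.0288]
(197, 316) [-0.0307 -0.0298]
(309, 316) [-0.0307  0.0304]
```

To row units: 4.5 cm / 60 = 0.075, 4.1 cm / 60 = 0.0683.

Call:
play_rows:
  slide:
    - [-0.0017, 0.0033, 0.02]
    - [-0.0017, 0.0033, 0.04]
    - [-0.0017, 0.0033, 0.0567]
    - [-0.0017, 0.0033, 0.0683]
    - [-0.0017, 0.0033, 0.075]
    - [-0.0017, 0.0033, 0.075]
  delta_rot:
    - [0, 0, 0]
    - [0, 0, 0]
    - [0, 0, 0]
    - [0, 0, 0]
    - [0, 0, 0]
    - [0, 0, 0]

```text
clock: 21.3
position: [0.6974, -0.1467, 0.1795]
tool_rot: [[0.956, 0.292, -0.0], [0.292, -0.956, 0.0], [-0.0, -0.0, -1.0]]
force: [0.6, -0.4, -1.0]
finger_gap: 0.0612
grasp_force: 27.7
```

To row units: -11 cm / 60 = -0.1833, -8 cm / 60 = -0.1333.

Call:
play_rows:
  slide:
    - [0, 0, 0]
    - [0, 0, 0]
    - [0, 0, 0]
    - [0, 0, 0]
    - [0, 0, -0.0333]
    - [0, 0, -0.0833]
    - [0, 0, -0.1333]
    - [0, 0, -0.1833]
  delta_rot:
    - [0, 0, 0]
    - [0, 0, 0]
    - [0, 0, 0]
    - [0, 0, 0]
    - [0, 0, 0]
    - [0, 0, 0]
    - [0, 0, 0]
    - [0, 0, 0]
  jaw: 1

```text
clock: 22.3
position: [0.6973, -0.1468, 0.2925]
tool_rot: [[0.956, 0.292, 0.002], [0.292, -0.956, -0.0], [0.001, 0.001, -1.0]]
force: [-0.3, 0.1, 0.2]
finger_gap: 0.0854
grasp_force: 0.0
```

To row units: -21.6 cm / 60 = -0.36, -19.5 cm / 60 = -0.325.

Call:
play_rows:
  slide:
    - [0, 0, -0.0833]
    - [-0.1, -0.1167, -0.1667]
    - [-0.2167, -0.2333, -0.1667]
    - [-0.325, -0.36, -0.1667]
    - [-0.325, -0.36, -0.1667]
    - [-0.325, -0.36, -0.1667]
  delta_rot:
    - [0, 0, 0]
    - [0, 0, 0]
    - [0, 0, 0]
    - [0, 0, 0]
    - [0, 0, 0]
    - [0, 0, 0]

```text
clock: 23.05
position: [0.4455, 0.0037, 0.3913]
tool_rot: [[0.956, 0.293, 0.002], [0.293, -0.956, -0.0], [0.002, 0.001, -1.0]]
force: [-0.0, 0.7, 0.3]
finger_gap: 0.0854
grasp_force: 0.0
```

To row units: -43.5 cm / 60 = -0.725, -5.5 cm / 60 = -0.0917, -40 degrees / 120 = -0.3333.

Call:
play_rows:
  slide:
    - [-0.0917, -0.725, 0]
    - [-0.0917, -0.725, 0]
    - [-0.0917, -0.725, 0]
    - [-0.0917, -0.725, 0]
    - [-0.0917, -0.725, 0]
    - [-0.0917, -0.725, 0]
    - [-0.0917, -0.725, 0]
    - [-0.0917, -0.725, 0]
  delta_rot:
    - [0, 0, -0.3333]
    - [0, 0, -0.3333]
    - [0, 0, -0.3333]
    - [0, 0, -0.3333]
    - [0, 0, -0.3333]
    - [0, 0, -0.3333]
    - [0, 0, -0.3333]
    - [0, 0, -0.3333]

```text
clock: 24.05
position: [0.2659, 0.405, 0.3907]
tool_rot: [[0.541, 0.841, 0.001], [0.841, -0.541, 0.001], [0.001, -0.0, -1.0]]
force: [-0.7, -0.1, -0.3]
finger_gap: 0.0856
grasp_force: 0.0
```

Run:
```python
from h import *
s=manip.state(); print(s['position'])
p,d=imaging.snapshot('top'); im=p[:,:,::-1].copy(); cv2.imwrite('pics/top9.png',im); H=heights('top',d)
def cen(x,y,r,zt,dz):
    m=(np.hypot(H[...,0]-x,H[...,1]-y)<r)&(abs(H[...,2]-zt)<dz)
    c=max(cv2.findContours(m.astype(np.uint8),0,1)[0],key=cv2.contourArea); q=np.array([ray_plane('top',t,zt)[:2] for t in c[:,0].astype(float)],np.float32)*1000
    return cv2.minAreaRect(q),H[...,2][m].mean()
for k,x,y,z,w in [('brown',.465,-.145,.128,(463.4,-144.1)),('white',.594,-.394,.108,(592.8,-394.6)),('dropper',.432,-.012,.073,(430.8,-11.9)),('timer',.697,-.146,.020,(697.2,-146.1)),('dish',.681,-.007,.014,(0,0))]:
    e,h=cen(x,y,.05,z,.008); print(k,np.round(e[0],1),np.round(e[1],1),h.round(4),'off',np.round(np.array(e[0])-w,1))
t=cv2.resize(im[110:270,180:400],None,fx=3,fy=3,interpolation=cv2.INTER_CUBIC); cv2.imwrite('pics/top9c.png',t)
```

```text
[0.26591517 0.40504931 0.39074541]
brown [ 461.7 -147.1] [43.4 41.2] 0.1265 off [-1.7 -3. ]
white [ 591.2 -394.1] [28.  29.7] 0.1061 off [-1.6  0.5]
dropper [429.7 -13.3] [19.  18.3] 0.0709 off [-1.1 -1.4]
timer [ 691.8 -146.7] [66.2 61.6] 0.0187 off [-5.4 -0.6]
dish [681.7  -7.2] [64.4 61.2] 0.0145 off [681.7  -7.2]
```

View pics/top9c.png

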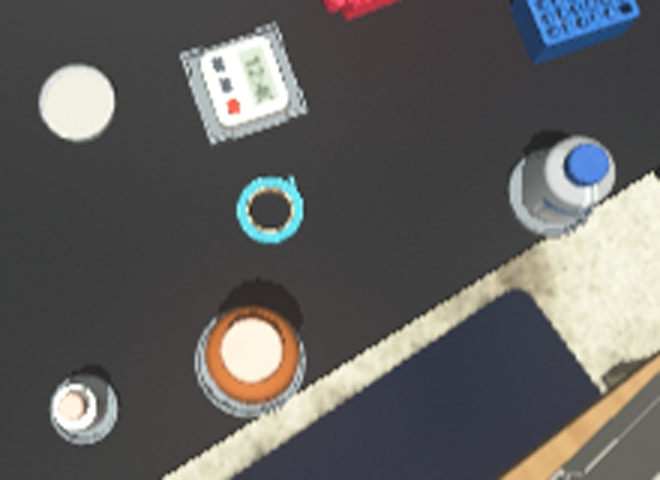

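All three bottles stand in their seats (brown (250,355), white (580,180), dropper (80,405)). The timer lies flat in the tray (243,85), with offsets of 5 mm or less, and the dish (77,103) has not moved. I'm handing in.

```bash
python3 -c "
from bench import manip
print(manip.finish_job())"
```

```text
the job is handed in; nothing more can be done
None
```

The job is handed in at about 24 s of the 115 s: each bottle stands upright in the seat of its size (within about 4 mm of centre), the timer lies flat, buttons up, in the tray (about 5 mm off centre), and the dish was not moved; these figures are my own camera measurements, as the hand-in returned no verdict.

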